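# Set the bushing turret and thread the guide rod

## Robot

A 6-joint arm with a two-finger parallel gripper is mounted at the origin on a cart in front of the work surface, level with it; the furniture and walls round the work are solid. World frame = base frame: x ahead of the robot, y to its left, z up, the work surface at z = 0. Lengths are in m, angles in rad, forces in N, time in s.
With the tool pointing down it reaches from about 0.375 to 0.9 m from the base axis. Payload 3.1 kg.
Tool frame: the origin (TCP) lies midway between the tips of the shut fingers; the grasp point (between the pads) lies 19 mm behind it; z points along the fingers, y is the line along which they close (so a half turn about z gives the same grasp; the last joint's range is limited). The gripper opens to 85 mm and grips with 20 to 120 N. Pads are 22 mm wide; open, the fingers measure 114 mm over their backs; the gripper's body (76 mm by 85 mm) begins 54 mm behind the grasp point. The pads swing forward as they close: fully open they stand 13 mm farther back than shut.
Start: joints at [1.04, 0.527, 1.433, -0, 1.181, -0.178], TCP at [0.216, 0.586, 0.231] pointing down, gripper open.
Joint ranges: [-3.08, 3.08], [-0.75, 2.2], [0.22, 2.44], [-1.43, 4.57], [0, 2.65], [-2.85, 2.85]. Speed limits (rad/s): [2.79, 2.79, 3.14, 3.14, 3.14, 3.14].

## Interface

Orientations are given as a unit quaternion [x, y, z, w].
In Python, from station import manip gives the robot as it stands.
- The arm moves only by the tool drive_tool, never from a script. Its argument "motion" is a list that holds one entry, the list of rows, each a list of 5 numbers: the finger opening in mm, from 0 to 85.4, then the shift along the tool's x, y, z in units of 30 mm (1.0 is 30 mm), then the turn about the tool's z in units of 8 degrees (1.0 is 8 degrees). In form: [[[fingers, x, y, z, yaw], ...]]. A call has 1 to 10 rows; each row is the pose to reach, as a shift and turn from the pose commanded when the call began, along the tool's axes at that moment; what a row does not reach only later rows make up. A row lasts 1/10 s, in which the tool goes at most 50 mm and 8.59 degrees, less where a joint would pass 70% of its speed; a pose out of reach is approached as far as the arm can. A call with a gripper value outside its range is refused whole. The fingers move at their own pace and stop on an object; "squeeze" is the grip in N (left out, the last holds). Time passes only in rows, so rows that repeat a pose let the fingers close. It gives the time, the measured TCP pose, the force, the opening and the grip force at its end, in the units of the state.
- manip.sense(): the state, without advancing time (a new reading comes with each control period).
- manip.snapshot(name): name is "scene" or "top"; returns the picture (420x560x3 uint8, red, green, blue); there is no depth.
- manip.camera_model(name): a dict with "fov_y" (degrees; the focal length in pixels is half the picture's height over the tangent of half this angle, whatever the lens; pixels are square), "cx", "cy" (the principal point, pixels), "origin" and "orientation" of the camera in the world. Camera axes: x right, y up, looking along -z (the intrinsics and any distortion apply to the point x, -y, -z); pixel columns grow to the right and rows downward; lengths in m; the calibration is good to about 2 mm. A picture is of the moment at which its call begins. camera_model takes no time and is no camera call.
- manip.sign_off(): hands the job in; it is judged then, once.
The state is a dict: "t": time; "q": joint angles; "qd": joint speeds; "tau": joint torques, N m; "tcp_pos": TCP position; "tool_rot": TCP orientation; "force": force on the tool from outside, world axes, zero at the start; "ft_torque": the same for the moment, N m; "finger_gap": opening from 0.0 (shut) to 1.0 (fully open); "gripper_force": force on a finger pad.
Only numpy, scipy, OpenCV 4.12 (cv2) and the standard library are available. Lean on these libraries where they do the work, as an engineer would, in place of code of your own. Each camera call takes 0.05 s, during which the arm holds its last target. There are 200 camera calls.

## Task

Turn the numbered sleeve (the knurled knob over the black dial) on the bushing fixture until its three-dot mark clicks in at the red pointer, which brings the wide lower bushing under the upper one. Then draw the guide rod out of its orange holder by its blue head and thread it, nose down, through the upper bushing and on through the lower one. Finish while holding the rod there upright by its head, spanning both bushings, with its nose sticking out below the lower bushing but clear of the base plate; do not let go, and leave the oil bottle, the torque meter and the tape roll where they are.

Things in the scene. Friction and masses are not known exactly. Their poses are not given: they have to be found in the camera images.
- fixture: fixed fixture, base plate 130 x 170 x 12 mm; origin: centre of its underside, z up. In its frame (mm): sleeve and turret axis at (0, 20); bore axis of the upper bushing at (0, -30); column 36 x 20, 124 high, at (0, -73), carrying a 26 wide arm (112 to 124 high) with the upper bushing that ends at the sleeve; red pointer on the sleeve's -x side. Free below the turret to the base's top at 12
- sleeve (a joint): angle of numbered sleeve and turret, rad, growing counter-clockwise seen from above. Three spring detents pull it in when let go: one dot at 0, two dots at 0.698, three dots at 1.396 (40 degrees apart, about 0.1 N m to pass); end stops 0.12 rad beyond. It starts at or between one and two dots
- sleeve_grip (a point): point on the sleeve's vertical axis at the height to grip it (153 mm above the table). The grip is a bright knurled round knob, 33 mm diameter, from 131 to 165 mm; under it a black dial flange of 64 mm diameter (126 to 131 mm) carries groups of one, two and three white dots
- upper_bushing (a point): centre of the upper bushing's mouth, 125 mm above the table; brass, 30 mm outside, bore 12 mm, vertical, 16 mm long (109 to 125 mm). Its z axis is the bore's axis
- lower_bushing (a point): centre of the lower face of the 12 mm bushing, 58 mm above the table. It is one of three brass bushings (bores 6, 8, 12 mm; 28 mm outside, 58 to 72 mm high) on a turret that turns with the sleeve, 50 mm from its axis; only this one passes the rod. It lies under the upper bushing when the sleeve stands at three dots
- holder: fixed orange block, 56 x 56 x 70 mm with a 66 mm foot; origin: centre of its underside. The rod stands with a little play, leaning up to 0.03 rad, in its 11.3 mm hole in the centre, 60 mm deep (floor 10 mm above the table)
- rod: guide rod, 170 mm long, about 0.12 kg, standing nose down in the holder. Origin at the tip of the nose, z along the rod to the head. Steel shank of 10 mm diameter, 130 mm long, its lowest 10 mm tapered to 4 mm diameter; blue round head of 18 mm diameter from 130 to 170 mm
- rod_nose (a point): tip of the rod's nose (the rod's origin); 10 mm above the table when it stands in the holder
- rod_head (a point): middle of the rod's blue head, 150 mm above its nose; grip it here
- oil_bottle: bystander: small plastic oil bottle with a red spout, 44 mm wide, 143 mm tall; origin at its foot
- torque_meter: bystander: grey handheld meter, 66 x 118 x 37 mm; origin under its centre
- tape_roll: bystander: roll of beige tape, 66 mm wide, 19 mm high; origin under its centre
There are look-alikes about, which are no part of the job. There is more than one size of the rod; the one meant has the size given above.

How it is judged:
On the way, in this order (a step that is already met when the one before it is completed fails the run):
1. the sleeve stands at its three-dot detent (value of joint sleeve between 1.3 and 1.49 rad and horizontal distance between lower_bushing and upper_bushing below 0.005 m), for 0.2 s.
2. the rod's nose is inside the upper bushing (value of joint sleeve between 1.3 and 1.49 rad and horizontal distance between rod_nose and upper_bushing below 0.005 m and height (world z) of rod_nose between 0.07 and 0.121 m), for 0.05 s.
At the end, for the whole second after the job is handed in: sleeve at three dots (within 0.09 rad); rod gripped (over 1 N), still, upright within 0.08 rad, through both bushings (nose within 6 mm of the lower axis, head within 8 mm of the upper), nose at least 4 mm below the lower bushing and 4 mm above the base plate (value of joint sleeve between 1.3 and 1.49 rad and horizontal distance between rod_nose and lower_bushing below 0.006 m and horizontal distance between rod_head and upper_bushing below 0.008 m and angle between rod's own z axis and vertical below 0.08 rad and height (world z) of rod_nose between 0.016 and 0.054 m and contact force between the fingers and rod above 1 N and linear speed of rod below 0.03 m/s); the arm keeps its last pose, push and grip.
It fails at once if the oil bottle is shifted by more than 25 mm or tipped (distance of oil_bottle from where it was at the start of the episode above 0.025 m or angle between oil_bottle's own z axis and vertical above 0.3 rad).
It fails at once if the torque meter is shifted by more than 25 mm or tipped (distance of torque_meter from where it was at the start of the episode above 0.025 m or angle between torque_meter's own z axis and vertical above 0.3 rad).
It fails at once if the tape roll is shifted by more than 25 mm or tipped (distance of tape_roll from where it was at the start of the episode above 0.025 m or angle between tape_roll's own z axis and vertical above 0.3 rad).
It also fails if it takes over 64 s, if anything falls off the work surface, if the arm or the gripper's body presses on something with over 40 N, if the wrist force passes 120 N, or if a joint passes its speed limit or range.

## Working session

There is one attempt and no reset: what is moved stays moved. The work goes in short steps, Python scripts to look and compute and a tool call to move; the robot and the scene stay as the last step left them, time stands still between calls to the robot, and variables do not carry over. Pictures are saved under pics/ and viewed, at most 10 in all, crops included, and the job is handed in when it is done.

Besides the shell and the picture viewer there is one more tool, called after ">>>" by a JSON object that holds its "name" and its "arguments". drive_tool: Moves the arm, as the interface text tells. Its arguments: {"type":"object","properties":{"motion":{"type":"array","items":{"type":"array","items":{"type":"array","items":{"type":"number"}}}},"squeeze":{"type":"number"}},"required":["motion"]}

```bash
ls; mkdir -p pics; python3 - <<'E'
from station import manip
import cv2
for n in("scene","top"):
    im=manip.snapshot(n); cv2.imwrite(f"pics/{n}0.png",im[:,:,::-1]); print(manip.camera_model(n))
s=manip.sense();print(s)
E
```

```text
pics
{'fov_y': 44.18709113945947, 'cx': 277.93103265035177, 'cy': 206.42427106568704, 'origin': array([ 0.07378082, -0.66263328,  0.46314535]), 'orientation': array([ 0.52187037, -0.19910282, -0.29246964,  0.77618999])}
{'fov_y': 47.4466558678709, 'cx': 280.9040136637643, 'cy': 207.90086923251886, 'origin': array([ 0.43215475, -0.06205066,  0.9649396 ]), 'orientation': array([ 0.0676942 , -0.06265221, -0.69604004,  0.71205369])}
{'t': 0.1, 'q': array([ 1.03951511e+00,  5.28390668e-01,  1.43375613e+00, -3.76986183e-06,
        1.18142015e+00, -1.78534465e-01]), 'qd': array([ 0.0011284 , -0.00088286, -0.00383262, -0.00087882,  0.00103978,
       -0.00017397]), 'tau': array([ 4.60801730e-04, -4.43305743e+01, -1.78587699e+01, -1.72575747e-04,
        3.87918277e-03, -2.00082792e-05]), 'tcp_pos': array([0.21558722, 0.58595907, 0.23042649]), 'tool_rot': array([ 1.75459583e-01,  9.84486140e-01, -9.26230111e-04, -3.41402186e-04]), 'force': array([-0.22825358,  0.133916  , -0.1851104 ]), 'ft_torque': array([-0.00297144, -0.031948  , -0.01999156]), 'gripper_force': 0.0, 'finger_gap': 1.0016676523989336}
```

View pics/scene0.png

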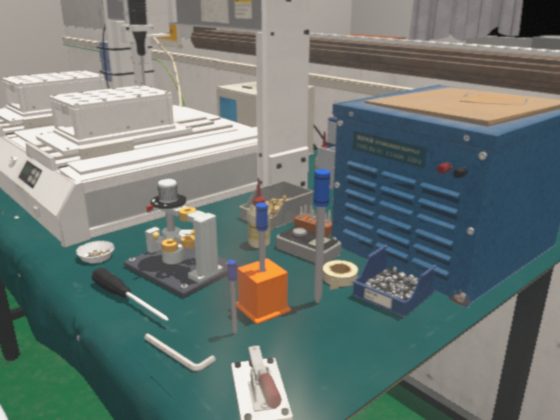

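View pics/top0.png

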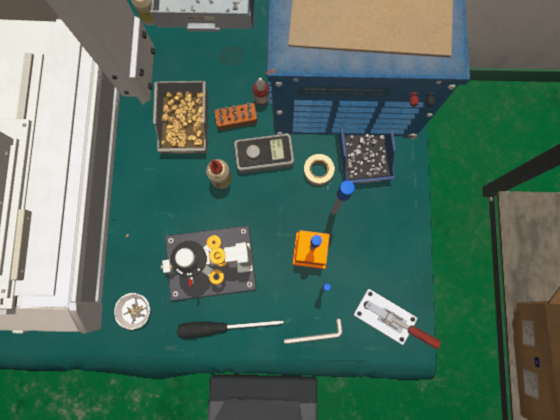

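The scene shows the fixture at about (180,240), with the knob at (168,190), and the orange holder at (263,290) with the blue-headed rod at (262,215). Two look-alike rods stand free at (232,300) and (321,240). In the top view the knob is at (187,258), the upper bushing at about (217,256), the column at (237,253) and the rod head at (316,241).

```bash
cat > h.py <<'E'
import numpy as np, cv2
from scipy.spatial.transform import Rotation as R
from station import manip
def cam(n):
    c=manip.camera_model(n); f=210/np.tan(np.radians(c['fov_y'])/2)
    return c,f,R.from_quat(c['orientation']).as_matrix()
def ray(n,u,v):
    c,f,M=cam(n); d=M@np.array([(u-c['cx'])/f,-(v-c['cy'])/f,-1]); return np.array(c['origin']),d
def onz(n,u,v,z):
    o,d=ray(n,u,v); return o+d*(z-o[2])/d[2]
def proj(n,p):
    c,f,M=cam(n); q=M.T@(np.asarray(p)-c['origin']); return np.array([c['cx']+f*q[0]/-q[2], c['cy']-f*q[1]/-q[2]])
def tri(*obs):
    A=np.zeros((3,3));b=np.zeros(3);
    for n,u,v in obs:
        o,d=ray(n,u,v); d=d/np.linalg.norm(d); P=np.eye(3)-np.outer(d,d); A+=P;b+=P@o
    x=np.linalg.solve(A,b); return x,[np.round(proj(n,x)-[u,v],1) for n,u,v in obs]
def blobs(im,lo,hi,mina=8):
    m=cv2.inRange(cv2.cvtColor(im,cv2.COLOR_RGB2HSV),lo,hi)
    n,_,st,ce=cv2.connectedComponentsWithStats(m)
    return [(st[i].tolist(),ce[i].round(1).tolist()) for i in range(1,n) if st[i,4]>=mina]
E
python3 - <<'E'
from h import *
T=cv2.imread('pics/top0.png');S=cv2.imread('pics/scene0.png')
a=cv2.resize(T[215:311,155:265],None,fx=5,fy=5,interpolation=cv2.INTER_CUBIC)[:,:]
b=cv2.resize(S[175:295,120:240],None,fx=4,fy=4,interpolation=cv2.INTER_CUBIC)
out=np.zeros((480,550+ 250,3),np.uint8); out[:,:550]=a; b=b[:, :250*1] if 0 else cv2.resize(S[175:295,125:235],None,fx=2.27,fy=4); out[:,550:]=b[:480,:250]
cv2.imwrite('pics/z1.png',out)
for n,I in(('top',T),('scene',S)):
    rgb=I[:,:,::-1].copy()
    print(n,'orange',blobs(rgb,(3,180,120),(16,255,255),40))
    print('blue',[x for x in blobs(rgb,(108,150,60),(125,255,255),20) if x[0][4]<500])
    print('yellow',blobs(rgb,(17,120,120),(28,255,255),8))
E
```

```text
top orange [([293, 234, 33, 35, 318], [306.1, 257.5])]
blue [([340, 180, 15, 15, 174], [346.7, 187.2]), ([338, 192, 11, 7, 28], [342.0, 196.0]), ([312, 236, 9, 10, 72], [316.0, 240.4]), ([323, 284, 7, 7, 39], [326.2, 286.8])]
yellow [([166, 92, 6, 5, 20], [168.4, 94.4]), ([161, 92, 42, 55, 1406], [182.2, 121.0]), ([196, 93, 6, 12, 54], [198.7, 98.1]), ([296, 230, 34, 33, 632], [311.5, 246.5]), ([207, 235, 20, 32, 396], [216.1, 250.8]), ([209, 269, 15, 16, 156], [216.2, 276.7])]
scene orange [([241, 260, 48, 63, 1664], [267.0, 292.5])]
blue [([315, 169, 15, 9, 99], [321.9, 173.1]), ([315, 179, 14, 23, 283], [321.6, 190.1]), ([257, 203, 9, 5, 32], [261.4, 204.9]), ([315, 203, 13, 3, 28], [321.0, 204.2])]
yellow [([235, 0, 16, 2, 31], [242.7, 0.5]), ([162, 25, 15, 16, 111], [171.7, 33.2]), ([179, 208, 17, 12, 104], [185.3, 212.2]), ([181, 234, 13, 14, 131], [188.0, 240.9]), ([162, 239, 15, 13, 157], [169.3, 244.9]), ([264, 263, 19, 15, 106], [272.7, 270.5])]
```

View pics/z1.png

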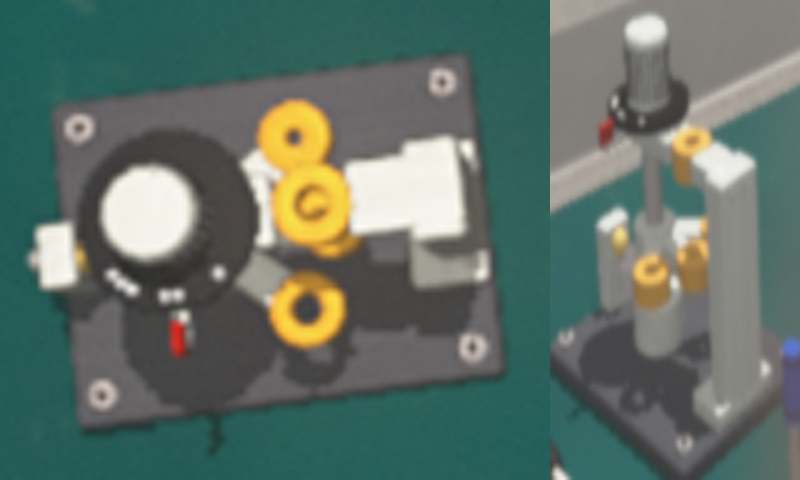

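The crop shows the two-dot group nearest the red pointer: the dots are at (189,274), the pointer at (190,283) and the knob centre at (185,257) in full top-view pixels. The sleeve needs about 40° counter-clockwise.

```bash
cat >> h.py <<'E'
def plan(p,yaw):
    """move to TCP world p with tool-y axis at world angle yaw (deg, mod 180): shift units and turn units"""
    s=manip.sense(); M=R.from_quat(s['tool_rot']).as_matrix()
    d=M.T@(np.asarray(p)-s['tcp_pos'])/0.03
    cur=np.degrees(np.arctan2(M[1,1],M[0,1])); t=-((yaw-cur+90)%180-90)
    print('t',round(s['t'],2),'tcp',s['tcp_pos'].round(4),'yaw y',cur.round(2),'q6',s['q'][5].round(3),'->',d.round(3),'turn',round(t/8,3))
E
python3 - <<'E'
from h import *
px=lambda x,y:(155+x/5,215+y/5)
W={(-52,72):0}
sc=[px(78,128),px(443,82),px(473,348),px(103,395)]
P=np.array([onz('top',*p,0.013)[:2] for p in sc]);print('screws',P.round(4),'centre',P.mean(0).round(4))
yv=(P[0]+P[3]-P[1]-P[2]);xv=(P[0]+P[1]-P[2]-P[3])
print('yaw', np.degrees(np.arctan2(-yv[0],yv[1])),np.degrees(np.arctan2(xv[1],xv[0])))
co=[px(50,105),px(467,52),px(507,376),px(82,432)]
Q=np.array([onz('top',*p,0.012)[:2] for p in co]);print('corners',Q.round(4),'centre',Q.mean(0).round(4))
yv=(Q[0]+Q[3]-Q[1]-Q[2]);xv=(Q[0]+Q[1]-Q[2]-Q[3])
print('yaw', np.degrees(np.arctan2(-yv[0],yv[1])),np.degrees(np.arctan2(xv[1],xv[0])))
kn=onz('top',*px(149,212),.165);fl=onz('top',*px(167,223),.131);ub=onz('top',*px(313,204),.125)
print('knob',kn,'flange',fl,'bush',ub,'scene ub',onz('scene',*(125+691/10*4*110/250*0+ (140/2.27),175+140/4),.125)[:2])
for n,p in(('1dot',(218,272)),('2dot',(172,296)),('3dot',(122,283))):
    d=onz('top',*px(*p),.131)-fl; print(n,np.degrees(np.arctan2(d[1],d[0])))
d=onz('top',*px(179,338),.128)-fl; print('ptr',np.degrees(np.arctan2(d[1],d[0])))
h=onz('top',316,240.4,.18);print('rod head top',h,'proj scene',proj('scene',h),proj('scene',h-[0,0,.02]))
print('scene knob top', onz('scene',125+98/2.27,175+28/4,.165))
s=cv2.imread('pics/scene0.png');hsv=cv2.cvtColor(s,cv2.COLOR_BGR2HSV)
m=cv2.inRange(hsv,(105,90,40),(130,255,255))[195:240,245:280];ys,xs=np.nonzero(m);print('head scene',xs.min()+245,xs.max()+245,ys.min()+195,ys.max()+195)
t=cv2.cvtColor(cv2.imread('pics/top0.png'),cv2.COLOR_BGR2HSV)
m=cv2.inRange(t,(3,150,100),(30,255,255)); m[:, :285]=0;m[:,345:]=0;m[:220]=0;m[275:]=0
c=max(cv2.findContours(m,0,2)[0],key=cv2.contourArea);print('holder',cv2.minAreaRect(c))
E
```

```text
screws [[0.5383 0.1662]
 [0.5601 0.0207]
 [0.4549 0.0049]
 [0.4334 0.1495]] centre [0.4967 0.0853]
yaw 8.511789535370362 8.79288269330006
corners [[ 0.5474  0.1783]
 [ 0.5727  0.0115]
 [ 0.4444 -0.0088]
 [ 0.4189  0.157 ]] centre [0.4958 0.0845]
yaw 8.673104007458495 9.205767617473748
knob [0.49368456 0.10415037 0.165     ] flange [0.49262274 0.10470889 0.131     ] bush [0.50087747 0.05497548 0.125     ] scene ub [0.49781934 0.05096378]
1dot -131.46900627653793
2dot -172.7139932616828
3dot 145.67017299803038
ptr -171.48362090404905
rod head top [ 0.52542257 -0.11385595  0.18      ] proj scene [260.53292817 203.16800032] [260.65118337 215.61644037]
scene knob top [0.49172881 0.09598377 0.165     ]
head scene 256 266 202 230
holder ((310.6923522949219, 248.96157836914062), (33.36534118652344, 35.473934173583984), 7.125016689300537)
```

```bash
python3 -c "
from h import *
plan([.4932,.1047,.30],70)"
```

```text
t 0.1 tcp [0.2156 0.586  0.2304] yaw y 69.79 q6 -0.179 -> [-14.225 -11.862  -2.301] turn -0.026
```

>>> {"name": "drive_tool", "arguments": {"motion": [[[85, 0, 0, -1.5, 0], [85, -0.5, -0.4, -2.3, 0], [85, -1.5, -1.25, -2.3, 0], [85, -2.7, -2.25, -2.3, 0], [85, -3.9, -3.25, -2.3, 0], [85, -5.1, -4.25, -2.3, 0], [85, -6.3, -5.25, -2.3, 0], [85, -7.5, -6.25, -2.3, 0], [85, -8.7, -7.25, -2.3, 0], [85, -9.9, -8.25, -2.3, 0]]]}}

```text
t: 1.1
tcp_pos: [0.4094, 0.2498, 0.3001]
tool_rot: [0.175, 0.984, -0.0, -0.0]
force: [0.6, 0.7, -0.4]
finger_gap: 0.989
gripper_force: 0.0
```

```bash
python3 -c "
from h import *
plan([.4932,.1047,.22],70)"
```

```text
t 1.1 tcp [0.4094 0.2498 0.3001] yaw y 69.8 q6 -0.904 -> [-4.293 -3.575  2.67 ] turn -0.025
```

>>> {"name": "drive_tool", "arguments": {"motion": [[[85, -1, -0.8, 0, 0], [85, -2, -1.65, 0, 0], [85, -3.2, -2.65, 0.5, 0], [85, -4.1, -3.4, 1.2, 0], [85, -4.29, -3.57, 2.0, 0], [85, -4.29, -3.57, 2.67, 0], [85, -4.29, -3.57, 2.67, 0], [85, -4.29, -3.57, 2.67, 0]]]}}

```text
t: 1.9
tcp_pos: [0.4926, 0.1067, 0.2201]
tool_rot: [0.175, 0.984, -0.0, -0.001]
force: [0.1, -0.3, 0.9]
finger_gap: 1.002
gripper_force: 0.0
```

```bash
python3 -c "
from h import *
plan([.4932,.1047,.138],70)
S=manip.snapshot('scene')[130:250,100:240];T=manip.snapshot('top')[180:300,120:260]
cv2.imwrite('pics/a.png',cv2.resize(np.hstack([S,T]),None,fx=2.8,fy=2.8,interpolation=cv2.INTER_CUBIC)[:,:,::-1])"
```

```text
t 1.9 tcp [0.4926 0.1067 0.2201] yaw y 69.79 q6 -1.227 -> [-0.044 -0.056  2.737] turn -0.026
```

View pics/a.png

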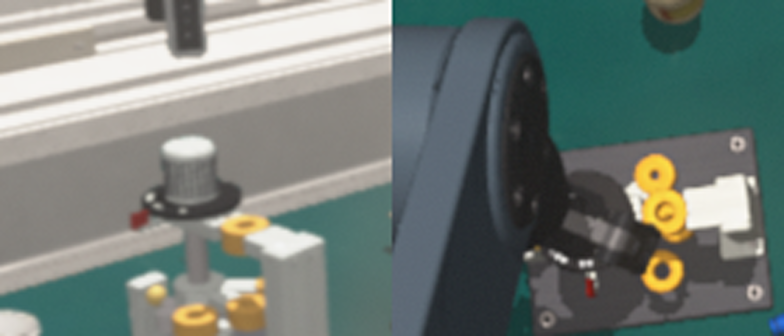

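The gripper hangs over the knob in both crops, with the knob at (190,165) in the scene crop. I go down and close on it gently.

>>> {"name": "drive_tool", "arguments": {"motion": [[[85, -0.04, -0.06, 1, 0], [85, -0.04, -0.06, 2, 0], [85, -0.04, -0.06, 2.73, 0], [85, -0.04, -0.06, 2.73, 0], [40, -0.04, -0.06, 2.73, 0], [30, -0.04, -0.06, 2.73, 0], [25, -0.04, -0.06, 2.73, 0], [25, -0.04, -0.06, 2.73, 0], [25, -0.04, -0.06, 2.73, 0]]], "squeeze": 60}}

```text
t: 2.9
tcp_pos: [0.4945, 0.1052, 0.14]
tool_rot: [0.176, 0.984, 0.001, 0.002]
force: [-0.9, 2.2, 6.8]
finger_gap: 0.363
gripper_force: 59.0
```

```bash
python3 -c "
from h import *
plan([.4932,.1047,.138],110);s=manip.sense();print(s['force'],s['ft_torque'],s['finger_gap'],s['gripper_force'])"
```

```text
t 2.9 tcp [0.4945 0.1052 0.14  ] yaw y 69.74 q6 -1.231 -> [ 0.034 -0.032  0.066] turn -5.032
[-0.91742486  2.23244351  6.81290891] [ 0.40552701  0.07286932 -0.03606838] 0.3634423212241071 59.02248675003648
```

>>> {"name": "drive_tool", "arguments": {"motion": [[[25, 0, 0, 0, -0.7], [25, 0, 0, 0, -1.4], [25, 0, 0, 0, -2.1], [25, 0, 0, 0, -2.8], [25, 0, 0, 0, -3.5], [25, 0, 0, 0, -4.2], [25, 0, 0, 0, -4.9], [25, 0, 0, 0, -5.3], [25, 0, 0, 0, -5.3], [25, 0, 0, 0, -5.3]]]}}

```text
t: 3.9
tcp_pos: [0.4945, 0.1051, 0.14]
tool_rot: [-0.192, 0.981, 0.0, 0.002]
force: [-0.7, 1.7, 6.0]
finger_gap: 0.364
gripper_force: 59.1
```

```bash
python3 -c "
from h import *
plan([.4932,.1047,.138],110);s=manip.sense();print(s['force'],s['ft_torque'],s['finger_gap'],s['gripper_force'])
S=manip.snapshot('scene')[150:250,110:230];T=manip.snapshot('top')[210:310,150:270]
cv2.imwrite('pics/b.png',cv2.resize(np.hstack([S,T]),None,fx=3.3,fy=3.3,interpolation=cv2.INTER_CUBIC)[:,:,::-1])"
```

```text
t 3.9 tcp [0.4945 0.1051 0.14  ] yaw y 112.15 q6 -1.971 -> [0.045 0.004 0.067] turn 0.268
[-0.6534552   1.73344183  6.01494311] [ 0.47805542  0.18298597 -0.0340288 ] 0.364127711554058 59.081244925037026
```

View pics/b.png

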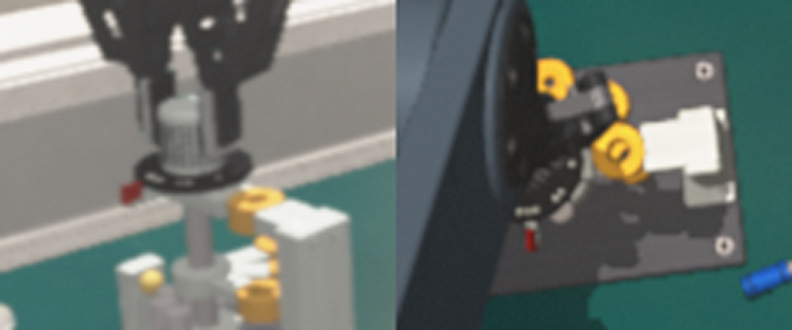

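The sleeve turned with the grip: the dots have moved and the wide bushing is coming under the upper one. A blue-headed object now lies at about (263,293) in the top view, so I take a full look.

```bash
python3 -c "
from h import *
T=manip.snapshot('top');cv2.imwrite('pics/c.png',T[:,:,::-1])"
```

```text
(no output)
```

View pics/c.png

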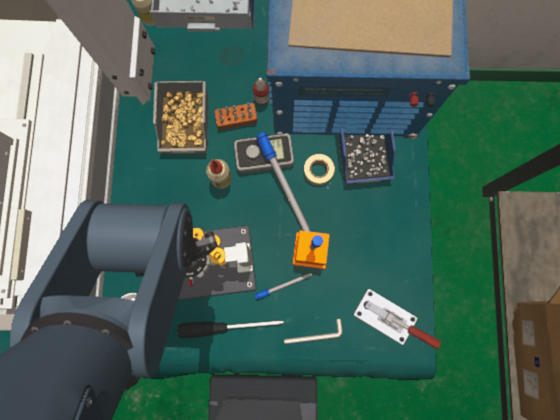

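Both free-standing look-alike rods have toppled on their own. The large one rests on the torque meter, from (265,145) to (307,230) beside the holder, and the small one lies at (285,285). The rod in the holder still stands with its head at (316,241). I release the sleeve and rise.

>>> {"name": "drive_tool", "arguments": {"motion": [[[45, 0, 0, 0, 0], [60, 0, 0, 0, 0], [85, 0, 0, 0, 0], [85, 0, 0, 0, 0], [85, 0, 0, -1, 0], [85, 0, 0, -2.2, 0], [85, 0, 0, -3.6, 0], [85, 0, 0, -4.5, 0]]]}}

```text
t: 4.85
tcp_pos: [0.4942, 0.1045, 0.2759]
tool_rot: [-0.192, 0.981, -0.0, 0.002]
force: [1.6, -0.4, -0.0]
finger_gap: 0.993
gripper_force: 0.0
```

```bash
python3 -c "
from h import *
T=manip.snapshot('top');S=manip.snapshot('scene')
t=blobs(T,(108,150,60),(125,255,255),15);print(t)
plan([.5254,-.1139,.29],90)
o=np.hstack([S[150:280,120:300],T[200:330,150:340][:,:180]])
cv2.imwrite('pics/d.png',cv2.resize(o,None,fx=2.2,fy=2.2,interpolation=cv2.INTER_CUBIC)[:,:,::-1])"
```

```text
[([257, 133, 19, 27, 266], [265.5, 145.8]), ([313, 236, 9, 10, 74], [317.1, 240.6]), ([255, 290, 14, 9, 72], [261.7, 294.1])]
t 4.95 tcp [0.4961 0.1045 0.2774] yaw y 112.19 q6 -1.971 -> [ 1.841 -7.113 -0.409] turn 2.774
```

View pics/d.png

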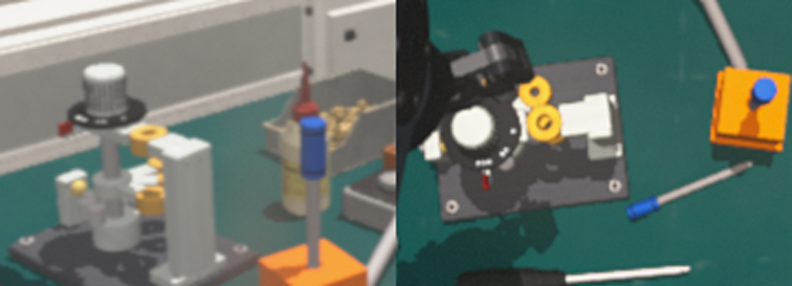

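The three-dot group now stands at the pointer (dots at (487,162), pointer at (486,180) in the right crop), and the brass bushings are stacked at the arm's end. Next is the rod in the holder.

>>> {"name": "drive_tool", "arguments": {"motion": [[[85, 0.1, -0.4, 0, 1], [85, 0.3, -1.1, 0, 2], [85, 0.5, -2.0, 0, 3], [85, 0.75, -3, 0, 4], [85, 1.0, -4, 0, 5], [85, 1.25, -5, 0, 6], [85, 1.5, -5.9, 0, 7], [85, 1.7, -6.6, 0, 8], [85, 1.84, -7.1, 0, 9], [85, 1.84, -7.1, 0, 10]]]}}

```text
t: 5.95
tcp_pos: [0.5224, -0.1156, 0.2718]
tool_rot: [0.487, 0.873, -0.0, -0.001]
force: [0.0, 0.3, 0.7]
finger_gap: 0.992
gripper_force: 0.0
```

```bash
python3 - <<'E'
from h import *
T=manip.snapshot('top');S=manip.snapshot('scene')
print([b for b in blobs(T,(108,150,60),(125,255,255),15) if 290<b[1][0]<340])
hs=cv2.cvtColor(S,cv2.COLOR_RGB2HSV)
m=cv2.inRange(hs,(105,90,40),(130,255,255))[190:245,240:290];ys,xs=np.nonzero(m)
print('scene head',xs.min()+240,xs.max()+240,ys.min()+190,ys.max()+190, xs.mean()+240,ys.mean()+190)
h=onz('top',317.1,240.6,.18); print(h)
x,e=tri(('top',317.1,240.6),('scene',xs.mean()+240,ys.min()+190+2)); print('tri',x,e)
# holder top centre in top view z=.07
m=cv2.inRange(cv2.cvtColor(T,cv2.COLOR_RGB2HSV),(3,120,90),(30,255,255));m[:, :285]=0;m[:,345:]=0;m[:220]=0;m[280:]=0
c=max(cv2.findContours(m,0,2)[0],key=cv2.contourArea);r=cv2.minAreaRect(c);print(r,onz('top',*r[0],.06))
plan([h[0],h[1],.2],8.8)
E
```

```text
[]
scene head 257 267 203 230 262.25098039215686 216.14901960784314
[ 0.52513222 -0.11567231  0.18      ]
tri [ 0.52593011 -0.11621424  0.17756164] [array([ 0.2, -0.3]), array([-0.4,  0.1])]
((310.6332092285156, 249.75111389160156), (33.83391189575195, 34.36256790161133), 7.594643592834473) [ 0.52165084 -0.11178573  0.06      ]
t 6.05 tcp [ 0.5219 -0.1139  0.2719] yaw y 32.12 q6 -0.985 -> [-0.112  0.063  2.396] turn 2.915
```

>>> {"name": "drive_tool", "arguments": {"motion": [[[85, -0.05, 0.03, 0, 1], [85, -0.1, 0.06, 0.8, 2], [85, -0.11, 0.06, 1.6, 2.91], [85, -0.11, 0.06, 2.0, 2.91], [85, -0.11, 0.06, 2.0, 2.91], [85, -0.11, 0.06, 2.0, 2.91]]]}}

```text
t: 6.65
tcp_pos: [0.5262, -0.1152, 0.2134]
tool_rot: [0.649, 0.761, -0.0, -0.0]
force: [0.0, 0.3, -0.4]
finger_gap: 0.996
gripper_force: 0.0
```

```bash
python3 -c "
from h import *
plan([.525,-.1155,.141],8.8)"
```

```text
t 6.65 tcp [ 0.5262 -0.1152  0.2134] yaw y 9.09 q6 -0.582 -> [-0.003 -0.039  2.414] turn 0.036
```

>>> {"name": "drive_tool", "arguments": {"motion": [[[85, 0, -0.03, 1, 0.04], [85, 0, -0.03, 2, 0.04], [85, 0, -0.03, 2.41, 0.04], [85, 0, -0.03, 2.41, 0.04], [30, 0, -0.03, 2.41, 0.04], [20, 0, -0.03, 2.41, 0.04], [10, 0, -0.03, 2.41, 0.04], [10, 0, -0.03, 2.41, 0.04], [10, 0, -0.03, 2.41, 0.04], [10, 0, -0.03, 2.41, 0.04]]], "squeeze": 50}}

```text
t: 7.65
tcp_pos: [0.5259, -0.1157, 0.1417]
tool_rot: [0.652, 0.758, 0.0, 0.001]
force: [-0.2, 0.3, 3.2]
finger_gap: 0.198
gripper_force: 48.7
```

```bash
python3 -c "
from h import *
s=manip.sense();print(s['force'],s['ft_torque'],s['finger_gap'],s['gripper_force'])
plan([.525,-.1155,.30],8.8)"
```

```text
[-0.2312884   0.29020806  3.15896002] [ 0.08885245 -0.15724036  0.01082195] 0.1975558356147726 48.67454840718892
t 7.65 tcp [ 0.5259 -0.1157  0.1417] yaw y 8.58 q6 -0.574 -> [ 0.006 -0.017 -5.277] turn -0.028
```

>>> {"name": "drive_tool", "arguments": {"motion": [[[10, 0, 0, -0.3, 0], [10, 0, 0, -0.8, 0], [10, 0, 0, -1.4, 0], [10, 0, 0, -2.0, 0], [10, 0, 0, -2.7, 0], [10, 0, 0, -3.5, 0], [10, 0, 0, -4.3, 0], [10, 0, 0, -5.0, 0], [10, 0, 0, -5.5, 0], [10, 0, 0, -5.5, 0]]]}}

```text
t: 8.65
tcp_pos: [0.5258, -0.1159, 0.3084]
tool_rot: [0.652, 0.758, 0.0, 0.002]
force: [-0.5, 0.1, -0.2]
finger_gap: 0.196
gripper_force: 49.1
```

```bash
python3 -c "
from h import *
s=manip.sense();print(s['force'],s['ft_torque'],s['finger_gap'],s['gripper_force'])
plan([.5009,.0552,.305],8.8)
S=manip.snapshot('scene');T=manip.snapshot('top')
o=np.hstack([S[90:300,180:340],T[150:360,230:390]])
cv2.imwrite('pics/e.png',cv2.resize(o,None,fx=2.4,fy=2.4,interpolation=cv2.INTER_CUBIC)[:,:,::-1])"
```

```text
[-0.52673468  0.05410119 -0.22599903] [0.00331347 0.01365732 0.0286389 ] 0.19620725839912093 49.052782502694754
t 8.65 tcp [ 0.5258 -0.1159  0.3084] yaw y 8.6 q6 -0.574 -> [5.764 0.032 0.098] turn -0.025
```

View pics/e.png

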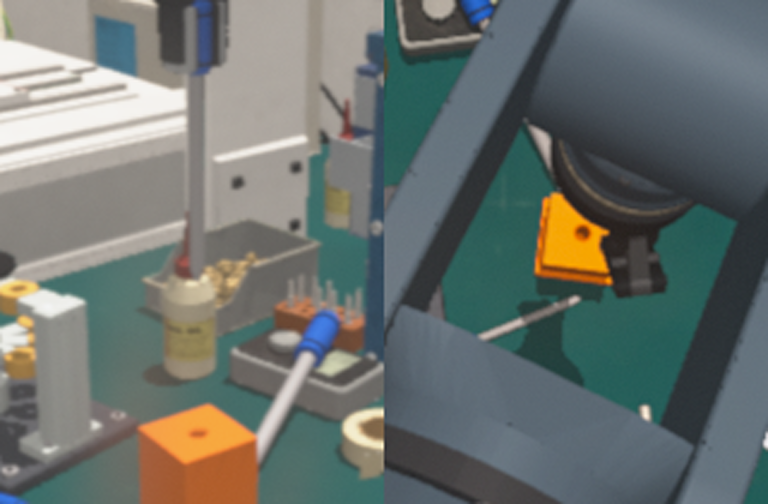

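The rod hangs from the gripper in the scene crop, head at (203,35) and nose at about (195,280). The holder's hole is empty. I carry it over the upper bushing.

>>> {"name": "drive_tool", "arguments": {"motion": [[[10, 0.4, 0, 0, 0], [10, 1.1, 0, 0, 0], [10, 2.0, 0, 0, 0], [10, 2.9, 0, 0, 0], [10, 3.8, 0.01, 0, 0], [10, 4.6, 0.03, 0, 0], [10, 5.3, 0.03, 0.2, 0], [10, 5.7, 0.03, 0.5, 0], [10, 5.76, 0.03, 0.9, 0], [10, 5.76, 0.03, 1.0, 0]]]}}

```text
t: 9.75
tcp_pos: [0.4983, 0.0564, 0.2738]
tool_rot: [0.652, 0.758, -0.001, -0.002]
force: [-0.9, -0.4, -0.4]
finger_gap: 0.199
gripper_force: 49.0
```

```bash
python3 - <<'E'
from h import *
s=manip.sense();print(s['force'],s['ft_torque'],s['finger_gap'],s['gripper_force'])
plan([.5009,.0552,.275],8.8)
S=manip.snapshot('scene');T=manip.snapshot('top');cv2.imwrite('pics/Sraw.png',S[:,:,::-1])
p=s['tcp_pos']+[0,0,.019]
for k in(0,-.03,-.06,-.09,-.12,-.15): print(k,proj('scene',p+[0,0,k]).round(1))
print('ub',proj('scene',[.5009,.0552,.125]).round(1))
a=cv2.resize(S[100:260,130:250],None,fx=3.3,fy=3.3,interpolation=cv2.INTER_CUBIC);b=cv2.resize(T[210:310,160:270],None,fx=3.3,fy=3.3,interpolation=cv2.INTER_CUBIC)
o=np.zeros((528,396+363,3),np.uint8);o[:,:396]=a;o[:330,396:]=b;cv2.imwrite('pics/f.png',o[:,:,::-1])
E
```

```text
[-0.92891422 -0.37302992 -0.40849679] [-0.01914528  0.03415575 -0.02063051] 0.1994288585105108 49.01313849019061
t 9.75 tcp [0.4983 0.0564 0.2738] yaw y 8.65 q6 -0.261 -> [-0.051  0.079 -0.042] turn -0.018
0 [178.5 111.6]
-0.03 [179.8 130.1]
-0.06 [181.  148.1]
-0.09 [182.2 165.6]
-0.12 [183.4 182.7]
-0.15 [184.6 199.4]
ub [186.9 208.8]
```

View pics/f.png

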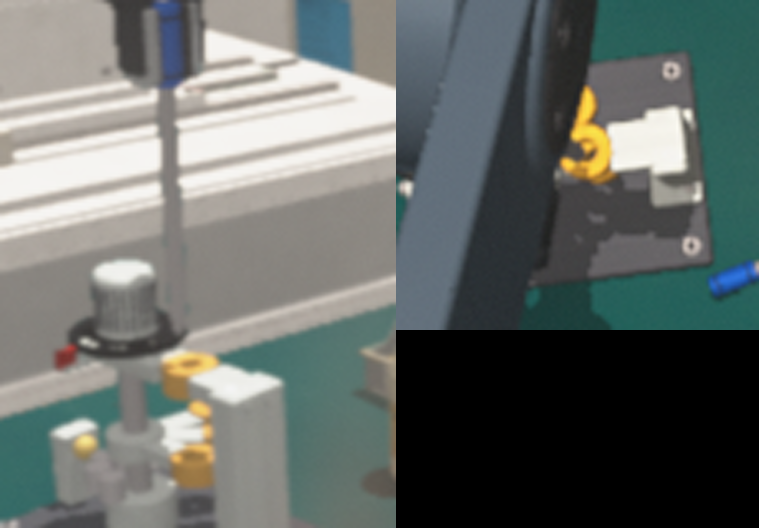

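The rod hangs upright over the fixture in the scene crop, with the shank at about (174,250) and the nose near (178,330). The bushing mouth is at (190,364), matching the prediction to within about 1 px. I centre it with the nose just above the mouth and look once more.

>>> {"name": "drive_tool", "arguments": {"motion": [[[10, -0.05, 0.08, 0, 0], [10, -0.05, 0.08, 0.2, 0], [10, -0.05, 0.08, 0.35, 0], [10, -0.05, 0.08, 0.35, 0], [10, -0.05, 0.08, 0.35, 0]]]}}

```text
t: 10.35
tcp_pos: [0.5027, 0.0542, 0.2654]
tool_rot: [0.652, 0.758, -0.0, -0.0]
force: [-0.5, 0.5, -1.6]
finger_gap: 0.2
gripper_force: 49.0
```

```bash
python3 - <<'E'
from h import *
s=manip.sense();print(s['force'])
plan([.5009,.0552,.262],8.8)
S=np.mean([manip.snapshot('scene').astype(float) for _ in range(4)],0).astype(np.uint8)
p=s['tcp_pos']+[0,0,.019]
for k in(-.06,-.09,-.12,-.15): print(k,proj('scene',p+[0,0,k]).round(1))
print('ub',proj('scene',[.5009,.0552,.125]).round(1))
a=cv2.resize(S[150:225,160:220],None,fx=8,fy=8,interpolation=cv2.INTER_CUBIC);cv2.imwrite('pics/g.png',a[:,:,::-1])
E
```

```text
[-0.45360854  0.48620773 -1.59513017]
t 10.35 tcp [0.5027 0.0542 0.2654] yaw y 8.57 q6 -0.263 -> [ 0.04  -0.054  0.112] turn -0.029
-0.06 [184.4 152.8]
-0.09 [185.5 170.2]
-0.12 [186.6 187.2]
-0.15 [187.7 203.7]
ub [186.9 208.8]
```

View pics/g.png

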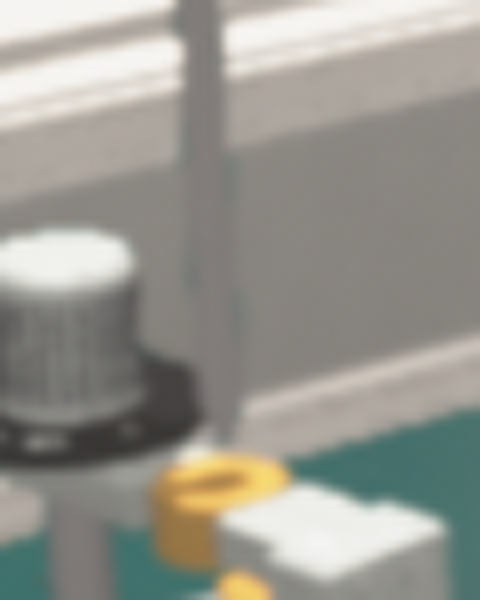

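The picture shows the nose tip at (188.5,205) and the mouth of the bore centred at (188.1,210.3), so the nose sits about 1 mm to the right. Averaging the noisy pose reading gives the correction.

```bash
python3 - <<'E'
from h import *
P=[]
for _ in range(12):
    manip.snapshot('scene'); s=manip.sense(); P.append(s['tcp_pos'])
P=np.array(P);print(P.mean(0).round(4),P.std(0).round(4),s['t'])
M=R.from_quat(s['tool_rot']).as_matrix()
print(M.T@(np.array([.5009,.0552,.262])-P.mean(0))/.03)
E
```

```text
[0.5028 0.0544 0.2656] [0.     0.     0.0001] 11.15
[ 0.03634044 -0.0586993   0.11946924]
```

>>> {"name": "drive_tool", "arguments": {"motion": [[[10, 0.02, -0.033, 0, 0], [10, 0.02, -0.033, 0.15, 0], [10, 0.02, -0.033, 0.3, 0], [10, 0.02, -0.033, 0.45, 0], [10, 0.02, -0.033, 0.6, 0], [10, 0.02, -0.033, 0.6, 0]]]}}

```text
t: 11.75
tcp_pos: [0.5011, 0.0549, 0.2466]
tool_rot: [0.652, 0.758, -0.001, -0.001]
force: [1.4, -0.5, -1.1]
finger_gap: 0.197
gripper_force: 49.0
```

```bash
python3 -c "
from h import *
s=manip.sense();print(s['force'],s['ft_torque'],s['finger_gap'])
plan([.5009,.0552,.262],8.8)"
```

```text
[ 1.39576865 -0.48824878 -1.09294473] [ 0.00867868  0.03156625 -0.01500608] 0.1971447070717189
t 11.75 tcp [0.5011 0.0549 0.2466] yaw y 8.58 q6 -0.263 -> [ 0.013 -0.007 -0.514] turn -0.027
```

>>> {"name": "drive_tool", "arguments": {"motion": [[[10, 0, 0, 0.15, 0], [10, 0, 0, 0.3, 0], [10, 0, 0, 0.45, 0], [10, 0, 0, 0.6, 0], [10, 0, 0, 0.75, 0], [10, 0, 0, 0.9, 0], [10, 0, 0, 0.9, 0]]]}}

```text
t: 12.45
tcp_pos: [0.5013, 0.0549, 0.2198]
tool_rot: [0.652, 0.758, -0.0, -0.001]
force: [0.6, -0.4, -1.2]
finger_gap: 0.196
gripper_force: 49.0
```

```bash
python3 -c "
from h import *
s=manip.sense();print(s['force'],s['ft_torque'],s['finger_gap'])
plan([.5009,.0552,.22],8.8)"
```

```text
[ 0.57639829 -0.35428671 -1.16556799] [ 0.0432425   0.02418621 -0.02073484] 0.19573409278398793
t 12.45 tcp [0.5013 0.0549 0.2198] yaw y 8.58 q6 -0.263 -> [ 0.012 -0.011 -0.008] turn -0.027
```

>>> {"name": "drive_tool", "arguments": {"motion": [[[10, 0, 0, 0.15, 0], [10, 0, 0, 0.3, 0], [10, 0, 0, 0.45, 0], [10, 0, 0, 0.6, 0], [10, 0, 0, 0.75, 0], [10, 0, 0, 0.9, 0], [10, 0, 0, 0.9, 0]]]}}

```text
t: 13.15
tcp_pos: [0.5015, 0.0549, 0.1928]
tool_rot: [0.652, 0.758, -0.0, -0.0]
force: [-0.2, 0.1, -1.0]
finger_gap: 0.198
gripper_force: 49.0
```

```bash
python3 -c "
from h import *
s=manip.sense();print(s['force'],s['ft_torque'],s['finger_gap'])
plan([.5009,.0552,.17],8.8)"
```

```text
[-0.15218574  0.05012828 -1.03099301] [0.0528953  0.01434726 0.00691532] 0.1982860753387562
t 13.15 tcp [0.5015 0.0549 0.1928] yaw y 8.58 q6 -0.263 -> [ 0.013 -0.018  0.761] turn -0.027
```

No contact force, and the nose is at about 62 mm. I go on to a nose height of about 37 mm.

>>> {"name": "drive_tool", "arguments": {"motion": [[[10, 0, 0, 0.15, 0], [10, 0, 0, 0.3, 0], [10, 0, 0, 0.45, 0], [10, 0, 0, 0.6, 0], [10, 0, 0, 0.72, 0], [10, 0, 0, 0.82, 0], [10, 0, 0, 0.82, 0], [10, 0, 0, 0.82, 0], [10, 0, 0, 0.82, 0]]]}}

```text
t: 14.05
tcp_pos: [0.5016, 0.0549, 0.1688]
tool_rot: [0.652, 0.758, -0.0, -0.0]
force: [0.2, 1.4, -2.3]
finger_gap: 0.199
gripper_force: 49.0
```

```bash
python3 - <<'E'
from h import *
s=manip.sense();print(s['force'],s['ft_torque'],s['gripper_force'],abs(s['qd']).max(),s['tcp_pos'])
S=manip.snapshot('scene')
# blue head extent vs. predicted head top/bottom rows: slip check
m=cv2.inRange(cv2.cvtColor(S,cv2.COLOR_RGB2HSV),(105,90,40),(130,255,255))[130:230,150:230];ys,xs=np.nonzero(m);print(ys.min()+130,ys.max()+130,xs.mean()+150)
g=s['tcp_pos']+[0,0,.019];print([proj('scene',g+[0,0,k]).round(1) for k in(.02,0,-.02)])
print('three dots at pointer: white dots px', blobs(S[195:215,140:200],(0,0,170),(180,70,255),1))
E
```

```text
[ 0.17877461  1.38041139 -2.28754428] [ 0.35977359 -0.02689743 -0.02954946] 48.97507992482133 0.003596781678675225 [0.50159822 0.05492205 0.16884246]
163 187 187.67375886524823
[array([184.2, 162.5]), array([185., 174.]), array([185.7, 185.3])]
three dots at pointer: white dots px [([51, 2, 9, 11, 74], [55.0, 7.2]), ([15, 8, 2, 1, 2], [15.5, 8.0]), ([0, 15, 25, 5, 73], [14.2, 17.8]), ([48, 15, 12, 5, 39], [54.8, 17.6])]
```

```bash
python3 -c "
from station import manip
print(manip.sign_off())"
```

```text
the job is handed in; nothing more can be done
None
```

I handed the job in at 14 s: the sleeve is at three dots, and the rod is held upright through both bushings with its nose about 38 mm above the table by the arm's readings; the sign-off returned no verdict. The two free-standing look-alike rods toppled during the run with no contact that I noticed, and the large one came to rest on the torque meter; I did not measure whether the meter shifted.

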